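Pack the coverslip box from behind the bottles

TASK

The coverslip box on the ledge of the grey rack is wanted, but three bottles stand in front of it: first lift all three out and stand them upright in the steel drip tray. Then lay the coverslip box flat in the open slide case and shut the slide case's lid fully, and put each bottle back upright in the bay of the rack that it came from, without tipping any over.

Things in the scene. Friction and masses are not known exactly. Their poses are not given: they have to be found in the camera images.
- dye_bottle: Round bottle 33 mm in diameter, 88 mm tall, grey-green with a wide dark green screw cap; straight-sided, can be gripped at any height, about 0.14 kg. Origin at the centre of its underside, z up. At the start it stands in one of the rack's three bays.
- dropper_bottle: White squeeze bottle with a pointed dropper tip: body 29 mm in diameter and 66 mm tall, narrowing tip above to 98 mm in all; 0.04 kg. Origin at the centre of its underside, z up. Starts in one of the rack's bays.
- oil_bottle: Small amber bottle with a black cap, the shortest of the three: body 25 mm in diameter to 41 mm height, cap 19 mm in diameter up to 57 mm; 0.03 kg. Origin at the centre of its underside, z up. Starts in one of the rack's bays.
- coverslip_box: Flat white closed box with a green patch on top, 35 (its x) x 57 (its y) x 21 (z) mm, 0.04 kg; lid is one with it. Origin at the centre of its underside, z up. At the start it lies on the rack's ledge close behind the bottles, its top 43 mm above the bench, its x along the rack's x (within 0.05 rad).
- bottle_rack: Grey two-tier metal rack, 102 (x) x 178 (y) mm, fixed. Origin: centre of its foot on the bench; x from front to back, z up. Three front bays, each 50 x 56 mm inside, centres at x -25, y +59, 0, -59 mm, floor 6 mm above the bench, walls and dividers 20 mm. Behind them a ledge, x 0 to 48 mm, 22 mm above the bench, lips at back and ends to 28 mm.
- drip_tray: Shallow stainless steel tray on low feet, 200 (its x) x 100 (y) mm, rim 17 mm above the bench, fixed; origin at the centre of its foot on the bench, inner floor 5 mm above the bench, walls 2 mm. Stands on one side of the rack, left or right.
- slide_case: Empty blue-grey hinged case with a cork floor, 76 (x) x 106 (y) mm, 37 mm tall when shut, fixed, on the other side of the rack from the tray. Origin: centre of its underside; x from its front to its hinge side. Inside 70 (x) x 100 (y) mm, floor 5 mm and rim 24 mm above the bench; 29 mm of height inside when shut.
- slide_case_lid (a joint): Lid angle, rad: 0 shut, 1.68 to 1.82 (upright, leaning back) at the start, stop at 1.83. Hinge along the case's y at x +38, z 24 mm of the case. Lid 76 mm from hinge to free edge, 106 wide; outer face 13 mm out from the hinge line (top when shut, back when open). Light friction holds it at any angle: push it over and down until shut.
Mind the look-alikes: they are no part of the job. Leave any purple, red or yellow look-alike of the coverslip_box alone.

How it is judged:
By the outcome, as a careful person would: the job done as asked, in the order asked, and still so for the second after the job is handed in, with the robot touching nothing.
It also fails if it takes over 144 s, if anything falls off the work surface, if the arm or the gripper's body presses on something with over 40 N, if the wrist force passes 120 N, or if a joint passes its speed limit or range.

ROBOT

A 7-joint arm with a two-finger parallel gripper is mounted at the origin on a cart in front of the work surface, level with it; the furniture and walls round the work are solid. World frame = base frame: x ahead of the robot, y to its left, z up, the work surface at z = 0. Lengths are in m, angles in degrees, forces in N, time in s.
With the tool pointing down it reaches from about 0.425 to 0.875 m from the base axis. Payload 4.7 kg.
Tool frame: the origin (TCP) lies at the very end of the fingers, on their centre line; the grasp point (between the pads) lies 19 mm behind it; z points along the fingers, y is the line along which they close (so a half turn about z gives the same grasp; the last joint's range is limited). The gripper opens to 87 mm and grips with 3 to 60 N. Pads are 19 mm wide; open, the fingers measure 117 mm over their backs; the gripper's body (75 mm by 190 mm) begins 51 mm behind the grasp point.
Start: joints at [-72.072, 18.392, -4.016, 83.108, 1.295, 78.541, -3.26], TCP at [0.191, 0.621, 0.223] pointing down, gripper open.
Joint ranges: [-163.93, 163.93], [-17.29, 119.83], [-79.2, 71.16], [3.27, 140.29], [-89.18, 269.18], [5.43, 117.66], [-154.24, 154.24]. Speed limits (degrees/s): [147.25, 147.25, 180, 180, 180, 180, 180].

INTERFACE

Orientations are given as [roll, pitch, yaw] about the fixed x, y, z axes, in that order (R = Rz(yaw) Ry(pitch) Rx(roll)).
In Python, from workcell import bot, grab_frame, calibration, workorder, spot_in, outline_of gives the robot as it stands. The module is installed in compiled form; this text tells all that it offers.
- The arm moves only by the tool carry_out, never from a script. Its argument "moves" is a list that holds one entry, the list of rows, each a list of 7 numbers: the shift along the tool's x, y, z in mm, then the turn, a rotation vector about the tool's x, y, z in degrees, then the finger opening in mm, from 0 to 87. A call has 1 to 12 rows; each row is the pose to reach, as a shift and turn from the pose commanded when the call began, along the tool's axes at that moment; what a row does not reach only later rows make up. A row lasts 1/12 s, in which the tool goes at most 41.7 mm and 7.16 degrees, less where a joint would pass 70% of its speed; a pose out of reach is approached as far as the arm can. A call with a gripper value outside its range is refused whole. The fingers move at their own pace and stop on an object; "grip_force" is the grip in N (left out, the last holds). Time passes only in rows, so rows that repeat a pose let the fingers close. It gives the time, the measured TCP pose, the force, the opening and the grip force at its end, in the units of the state.
- bot.get_state(): the state, without advancing time (a new reading comes with each control period).
- grab_frame(name): name is "scene" or "top" or "wrist"; returns the picture (400x640x3 uint8, blue, green, red); there is no depth.
- calibration(name): a dict with "mtx" (3x3 intrinsics, pixels), "k1" (the pictures are not rectified: a ray, as slopes to the right and down, at radius r is drawn at 1 + k1 r^2 times it, then the intrinsics apply), "rvec" (rotation vector, rad) and "tvec" (3), from world to camera coordinates, as OpenCV has them; the wrist camera has in their place "hand_eye" (4x4, takes a point from camera to tool coordinates, whose origin is the TCP and whose axes are the flange's). Camera axes: x right, y down, z forward; pixel columns grow to the right and rows downward; lengths in m; the calibration is good to about 2 mm. A picture is of the moment at which its call begins: read the wrist's pose just before it. calibration takes no time and is no camera call.
- workorder.sign_off(): hands the job in; it is judged then, once.
Trained networks look in the newest picture that a camera, given by its name, has taken for a name from the list of things; names that differ only in an ending like _2 or _b are one class to them, and where a whole thing is asked for, a point or a joint stands for the part that bears it (a point fixed in the world has none). Each returns a list of dicts, best first, with "score" (0 to 1); they miss things now and then, are a little off and sometimes report something else, mostly with a low value. They report only what shows in the picture. A call takes as long as a camera call. They do not tell look-alikes from the thing itself.
- spot_in(camera, thing): "box" ([left, top, right, bottom] in pixels, round what is visible of it).
- outline_of(camera, thing): "mask" (400x640 bool, what is visible of it) and "box" ([left, top, right, bottom] in pixels, round what is visible of it).
The state is a dict: "time_s": time; "joint_pos": joint angles; "joint_vel": joint speeds; "joint_torque": joint torques, N m; "tcp_pos": TCP position; "orientation": TCP orientation; "ft_force": force on the tool from outside, world axes, zero at the start; "torque": the same for the moment, N m; "grip_width": finger opening in m; "gripper_force": force on a finger pad.
Only numpy, scipy, OpenCV 4.12 (cv2) and the standard library are available. Lean on these libraries where they do the work, as an engineer would, in place of code of your own. Each camera call takes 0.05 s, during which the arm holds its last target. There are 200 camera calls.

## Working session

There is one attempt and no reset: what is moved stays moved. The work goes in short steps, Python scripts to look and compute and a tool call to move; the robot and the scene stay as the last step left them, time stands still between calls to the robot, and variables do not carry over. Pictures are saved under pics/ and viewed, at most 14 in all, crops included, and the job is handed in when it is done.

Besides the shell and the picture viewer there is one more tool, called after "Call:" as name(argument=value, ...) on one line, values as JSON. carry_out: Moves the arm, as the interface text tells. Its arguments: {"type":"object","properties":{"moves":{"type":"array","items":{"type":"array","items":{"type":"array","items":{"type":"number"}}}},"grip_force":{"type":"number"}},"required":["moves"]}

```bash
mkdir -p pics
cat > h.py <<'E'
import numpy as np, cv2
from scipy.spatial.transform import Rotation as R
from workcell import bot, grab_frame, calibration, workorder, spot_in, outline_of
def cam(name, st=None):
    c=calibration(name); K=np.array(c["mtx"],float); k1=c["k1"]
    if "hand_eye" in c:
        st=st or bot.get_state()
        T=np.eye(4); T[:3,:3]=R.from_euler("xyz",st["orientation"],degrees=True).as_matrix(); T[:3,3]=st["tcp_pos"]
        W=np.linalg.inv(T@np.array(c["hand_eye"]))
        rv=cv2.Rodrigues(W[:3,:3])[0]; tv=W[:3,3]
    else: rv=np.array(c["rvec"],float); tv=np.array(c["tvec"],float)
    return K,np.array([k1,0,0,0.]),rv.reshape(3,1),tv.reshape(3,1)
def proj(c,P): return cv2.projectPoints(np.array(P,float).reshape(-1,1,3),c[2],c[3],c[0],c[1])[0].reshape(-1,2)
def onz(c,px,z):
    n=cv2.undistortPoints(np.array(px,float).reshape(-1,1,2),c[0],c[1]).reshape(-1,2)
    Rm=cv2.Rodrigues(c[2])[0]; o=(-Rm.T@c[3]).ravel(); d=np.c_[n,np.ones(len(n))]@Rm
    return o+d*((z-o[2])/d[:,2:3])
E
python3 - <<'E'
from h import *
s=bot.get_state(); print({k:np.round(v,3) for k,v in s.items()})
for n in ("scene","top"):
    cv2.imwrite(f"pics/{n}0.png",grab_frame(n)); c=cam(n)
    print(n,"campos",(-cv2.Rodrigues(c[2])[0].T@c[3]).ravel().round(3))
    for t in ("dye_bottle","dropper_bottle","oil_bottle","coverslip_box","bottle_rack","drip_tray","slide_case"):
        print(n,t,[(np.round(d["box"]).tolist(),round(d["score"],2)) for d in spot_in(n,t)])
E
```

```text
{'time_s': np.float64(0.0), 'joint_pos': array([-72.072,  18.439,  -4.017,  83.174,   1.295,  78.54 ,  -3.263]), 'joint_vel': array([ 0.044,  0.152, -0.071,  0.062, -0.012, -0.098,  0.027]), 'joint_torque': array([-0.0000e+00, -4.9129e+01, -4.0400e-01, -3.1253e+01, -6.4000e-02,
        4.4000e-02,  0.0000e+00]), 'tcp_pos': array([0.191, 0.621, 0.221]), 'orientation': array([-1.79893e+02,  6.00000e-03,  1.62879e+02]), 'ft_force': array([-0.372,  0.234,  0.506]), 'torque': array([ 0.027,  0.024, -0.052]), 'gripper_force': np.float64(0.0), 'grip_width': np.float64(0.087)}
scene campos [-0.305 -0.579  0.706]
scene dye_bottle [([330.0, 192.0, 349.0, 226.0], 0.66)]
scene dropper_bottle [([314.0, 183.0, 325.0, 220.0], 0.85)]
scene oil_bottle [([295.0, 190.0, 304.0, 206.0], 0.65)]
scene coverslip_box [([396.0, 281.0, 432.0, 301.0], 0.84), ([294.0, 191.0, 305.0, 208.0], 0.73), ([345.0, 265.0, 372.0, 293.0], 0.72), ([312.0, 192.0, 332.0, 204.0], 0.61), ([315.0, 239.0, 342.0, 263.0], 0.6)]
scene bottle_rack [([284.0, 184.0, 368.0, 235.0], 0.8)]
scene drip_tray [([204.0, 159.0, 274.0, 208.0], 0.55)]
scene slide_case [([397.0, 202.0, 457.0, 267.0], 0.63), ([309.0, 193.0, 334.0, 204.0], 0.55)]
top campos [ 0.3   -0.007  1.008]
top dye_bottle [([327.0, 176.0, 342.0, 196.0], 0.5)]
top dropper_bottle [([304.0, 179.0, 313.0, 194.0], 0.64)]
top oil_bottle [([277.0, 181.0, 290.0, 196.0], 0.52), ([326.0, 174.0, 342.0, 197.0], 0.41)]
top coverslip_box [([430.0, 222.0, 454.0, 252.0], 0.74), ([287.0, 158.0, 312.0, 175.0], 0.73), ([381.0, 242.0, 412.0, 258.0], 0.68), ([337.0, 222.0, 361.0, 250.0], 0.56)]
top bottle_rack [([270.0, 157.0, 348.0, 204.0], 0.56)]
top drip_tray [([169.0, 142.0, 225.0, 236.0], 0.94)]
top slide_case [([396.0, 136.0, 450.0, 204.0], 0.62)]
```

```bash
sleep 1
python3 - <<'E'
import cv2
a=cv2.imread("pics/top0.png")[125:275,150:470]; cv2.imwrite("pics/top0c.png",cv2.resize(a,None,fx=2.5,fy=2.5,interpolation=3))
a=cv2.imread("pics/scene0.png")[140:310,190:470]; cv2.imwrite("pics/sc0c.png",cv2.resize(a,None,fx=2.8,fy=2.8,interpolation=3))
E
```

```text
(no output)
```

View pics/top0c.png

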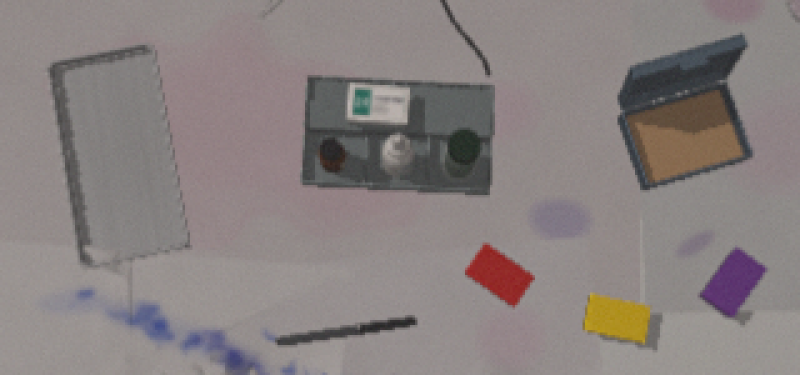

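View pics/sc0c.png

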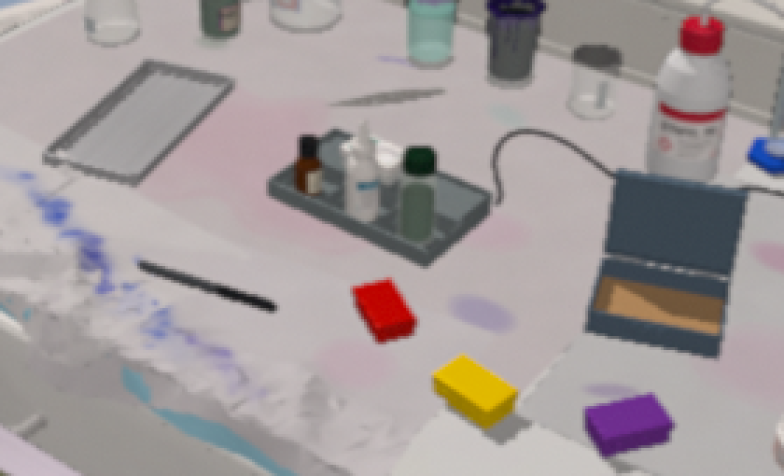

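The top crop shows the tray on the left, px (169–225, 142–236). In the rack, oil is at px (283,187), dropper at (308,186) and dye at (335,185). The open case is at px (423,170).

Coverslip box candidates in the top view:
- white with a green patch, on the ledge: (300,166)
- red: (349,236)
- yellow: (397,250)
- purple: (442,237)

Only the white one with the green patch, lying on the ledge, fits the description. The enlarged crop confirms it.

```bash
cat >> h.py <<'E'
def fit(c,px,local,guess):
    """pose (x,y,yaw) of a flat thing from pixel/local-point pairs"""
    from scipy.optimize import least_squares
    L=np.array(local,float)
    def f(p):
        P=L.copy(); P[:,:2]=L[:,:2]@np.array([[np.cos(p[2]),np.sin(p[2])],[-np.sin(p[2]),np.cos(p[2])]])+p[:2]
        return (proj(c,P)-np.array(px,float)).ravel()
    r=least_squares(f,guess); return r.x, np.sqrt(np.mean(r.fun**2))
E
python3 - <<'E'
from h import *
c=cam("top"); off=np.array([150,125.])
q=lambda l:np.array(l)/2.5+off
print("K",c[0][0,0],c[1][0],"wristK",calibration("wrist")["mtx"],calibration("wrist")["hand_eye"])
m=.001
print("rack",fit(c,q([(307,76),(494,86),(490,193),(303,185)]),[(.051,.089,.028),(.051,-.089,.028),(-.051,-.089,.02),(-.051,.089,.02)],[.6,0,0]))
print("tray",fit(c,q([(50,66),(153,46),(189,246),(82,265)]),[(.1,.05,.017),(.1,-.05,.017),(-.1,-.05,.017),(-.1,.05,.017)],[.6,.3,0]))
print("case",fit(c,q([(619,118),(728,84),(751,156),(643,188)]),[(.038,.053,.024),(.038,-.053,.024),(-.038,-.053,.024),(-.038,.053,.024)],[.6,-.3,0]))
print("box",onz(c,q([(378,103)]),.043), "dye cap",onz(c,q([(464,148)]),.094),"oil",onz(c,q([(331,150)]),.06),"drop",onz(c,q([(397,148)]),.08))
E
```

```text
K 431.69739880346947 0.025642162735622424 wristK [[302.10346687   0.         315.77105293]
 [  0.         302.10346687 196.89370763]
 [  0.           0.           1.        ]] [[ 9.07466262e-04 -9.63785683e-01 -2.66676460e-01  7.30835366e-02]
 [ 9.99999405e-01  7.13231451e-04  8.25207670e-04  7.21791470e-04]
 [-6.05121299e-04 -2.66677050e-01  9.63785757e-01 -1.62388005e-01]
 [ 0.00000000e+00  0.00000000e+00  0.00000000e+00  1.00000000e+00]]
rack (array([ 0.53628313, -0.0062881 , -0.01512827]), np.float64(0.49314506100814376))
tray (array([0.51127715, 0.25495934, 0.23574615]), np.float64(0.8322402705441645))
case (array([ 0.54315614, -0.27486956,  0.31696054]), np.float64(0.9200166309764027))
box [[0.5611525  0.01353707 0.043     ]] dye cap [[ 0.50937122 -0.06344983  0.094     ]] oil [[0.51161431 0.05395661 0.06      ]] drop [[ 0.51075216 -0.00530148  0.08      ]]
```

```bash
cat >> h.py <<'E'
import json,os
def plan(*wps, commit=True):
    """waypoints (x,y,z in m, yaw deg) -> whole-mm shifts and turn in tool axes from the commanded pose"""
    cx,cy,cz,cw=json.load(open("cmd.json"))
    a=np.radians(cw); ex=np.array([np.cos(a),np.sin(a)]); ey=np.array([np.sin(a),-np.cos(a)])
    for x,y,z,w in wps:
        d=np.array([x-cx,y-cy]); s=[round(1e3*d@ex),round(1e3*d@ey),round(-1e3*(z-cz))]; t=round(-(w-cw),1)
        print("row",s,[0,0,t],"dist",round(float(np.hypot(*s[:2])),0))
        p=np.array([cx,cy])+(s[0]*ex+s[1]*ey)/1e3; last=[*p,cz-s[2]/1e3,cw-t]
    if commit: json.dump([float(v) for v in last],open("cmd.json","w"))
E
echo '[0.191,0.621,0.223,162.88]' > cmd.json
python3 -c "
from h import *
plan((.46,-.01,.223,179.1))"
```

```text
row [-443, -524, 0] [0, 0, -16.2] dist 686.0
```

Call:
carry_out(moves=[[[-222, -262, 0, 0, 0, -8, 87], [-222, -262, 0, 0, 0, -8, 87], [-222, -262, 0, 0, 0, -8, 87], [-222, -262, 0, 0, 0, -8, 87], [-222, -262, 0, 0, 0, -8, 87], [-222, -262, 0, 0, 0, -8, 87], [-222, -262, 0, 0, 0, -8, 87], [-222, -262, 0, 0, 0, -8, 87], [-222, -262, 0, 0, 0, -8, 87], [-222, -262, 0, 0, 0, -8, 87], [-222, -262, 0, 0, 0, -8, 87], [-222, -262, 0, 0, 0, -8, 87]]])

```text
time_s: 1.8
tcp_pos: [0.3257, 0.3069, 0.2228]
orientation: [180.0, -0.0, 171.0]
ft_force: [-0.4, -0.1, 0.4]
grip_width: 0.0867
gripper_force: 0.0
```

```bash
echo '[0.3261,0.3061,0.223,170.9]' > cmd.json
python3 -c "
from h import *
plan((.46,-.01,.223,179.1))"
```

```text
row [-182, -291, 0] [0, 0, -8.2] dist 343.0
```

Call:
carry_out(moves=[[[-182, -291, 0, 0, 0, -8.2, 50], [-182, -291, 0, 0, 0, -8.2, 50], [-182, -291, 0, 0, 0, -8.2, 50], [-182, -291, 0, 0, 0, -8.2, 50], [-182, -291, 0, 0, 0, -8.2, 50], [-182, -291, 0, 0, 0, -8.2, 50], [-182, -291, 0, 0, 0, -8.2, 50], [-182, -291, 0, 0, 0, -8.2, 50], [-182, -291, 0, 0, 0, -8.2, 50], [-182, -291, 0, 0, 0, -8.2, 50], [-182, -291, 0, 0, 0, -8.2, 50]]])

```text
time_s: 2.72
tcp_pos: [0.4604, -0.0094, 0.2225]
orientation: [-180.0, -0.0, 179.1]
ft_force: [0.7, 0.3, -0.5]
grip_width: 0.0501
gripper_force: 0.0
```

Run:
```python
from h import *
c=cam("wrist"); cv2.imwrite("pics/w1.png",grab_frame("wrist")); np.save("w1.npy",np.array([c[2],c[3]]))
for t in ("dye_bottle","dropper_bottle","oil_bottle","coverslip_box","bottle_rack","drip_tray","slide_case"):
    print(t,[(np.round(d["box"]).tolist(),round(d["score"],2)) for d in spot_in("wrist",t)][:3])
print(bot.get_state()["tcp_pos"])
```

```text
dye_bottle [([255.0, 200.0, 289.0, 254.0], 0.97)]
dropper_bottle [([312.0, 204.0, 339.0, 248.0], 0.78)]
oil_bottle [([358.0, 205.0, 386.0, 233.0], 0.87)]
coverslip_box [([314.0, 238.0, 359.0, 256.0], 0.96), ([119.0, 88.0, 177.0, 124.0], 0.82), ([216.0, 112.0, 267.0, 159.0], 0.74)]
bottle_rack []
drip_tray [([474.0, 126.0, 567.0, 256.0], 0.73)]
slide_case [([74.0, 203.0, 158.0, 321.0], 0.68)]
[ 0.45988854 -0.00985622  0.22259816]
```

View pics/w1.png

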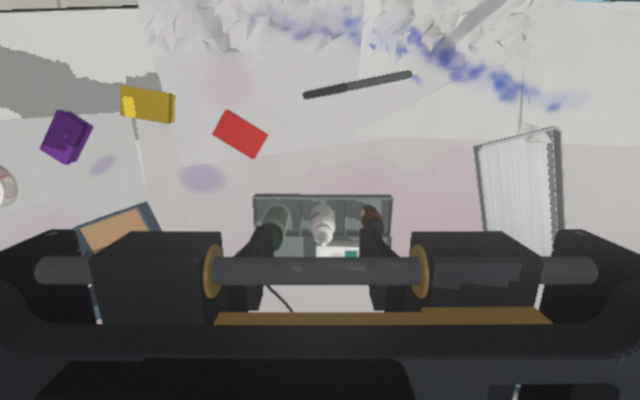

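Run:
```python
from h import *
c=cam("wrist")
g=cv2.cvtColor(cv2.imread("pics/w1.png"),6)
def sub(p): return cv2.cornerSubPix(g,np.array(p,np.float32).reshape(-1,1,2),(4,4),(-1,-1),(3,50,.01)).reshape(-1,2)
p=sub([(253,195),(392,196)]); print(p, onz(c,p,.02))
p=sub([(476,146),(558,128)]); print(p, onz(c,p,.017))
p=sub([(151,204)]); print(p,onz(c,p,.024))
# dye bottle: front silhouette sanity - predicted projections
for n,x,y,h in (("dye",.509,-.064,.094),("drop",.511,-.005,.104),("oil",.512,.054,.063)):
    print(n,proj(c,[(x,y,.006),(x,y,h)]).round(1).tolist())
print("box",proj(c,[(.561,.0135,.043)]))
cv2.imwrite("pics/w1c.png",cv2.resize(cv2.imread("pics/w1.png")[185:265,240:405],None,fx=4,fy=4,interpolation=3))
```

```text
[[253.68803 194.09001]
 [390.6131  194.47414]] [[ 0.48341436 -0.08680317  0.02      ]
 [ 0.48625055  0.08456617  0.02      ]]
[[473.2866  145.56773]
 [558.      128.     ]] [[0.4269533  0.1827349  0.017     ]
 [0.406988   0.28313754 0.017     ]]
[[151. 204.]] [[ 0.49342903 -0.21584454  0.024     ]]
dye [[274.4, 209.9], [263.3, 236.0]]
drop [[319.2, 210.7], [320.3, 241.0]]
oil [[363.9, 210.9], [371.6, 226.5]]
box [[334.78914818 257.98321264]]
```

View pics/w1c.png

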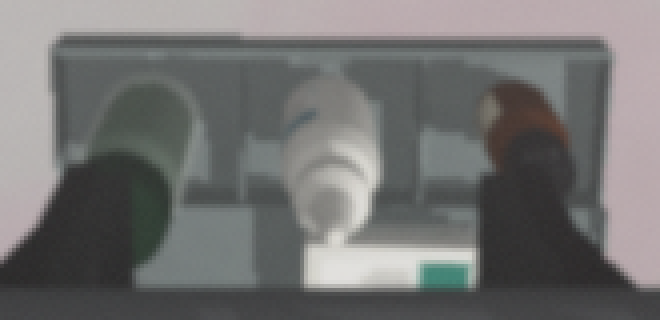

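Crop: dye's cap is around px (273,240) and the dropper tip at (324,245). Oil is at (375,225), and the white box with its green patch is at (337,256). Next I'll hover over the dye bottle.

```bash
python3 -c "
from h import *
plan((.510,-.062,.12,179.1))"
```

```text
row [-51, -51, 103] [0, 0, -0.0] dist 72.0
```

Call:
carry_out(moves=[[[-51, -51, 103, 0, 0, 0, 52], [-51, -51, 103, 0, 0, 0, 52], [-51, -51, 103, 0, 0, 0, 52], [-51, -51, 103, 0, 0, 0, 52], [-51, -51, 103, 0, 0, 0, 52], [-51, -51, 103, 0, 0, 0, 52]]])

```text
time_s: 3.62
tcp_pos: [0.5103, -0.062, 0.12]
orientation: [180.0, 0.0, 179.1]
ft_force: [0.5, -0.9, -0.1]
grip_width: 0.0522
gripper_force: 0.0
```

Run:
```python
from h import *
c=cam("wrist"); f=grab_frame("wrist"); cv2.imwrite("pics/w2.png",f)
for t in ("dye_bottle","dropper_bottle"): print(t,[(np.round(d["box"]).tolist(),round(d["score"],2)) for d in spot_in("wrist",t)][:2])
s=bot.get_state(); x,y,z=s["tcp_pos"]; print(s["tcp_pos"])
print("tcp px",proj(c,[(x,y,z),(x,y,.094),(x,y,.02)]))
cv2.imwrite("pics/w2c.png",cv2.resize(f[160:380,170:490],None,fx=2.4,fy=2.4,interpolation=3))
```

```text
dye_bottle [([296.0, 183.0, 337.0, 249.0], 0.85), ([24.0, 179.0, 159.0, 258.0], 0.61)]
dropper_bottle [([366.0, 184.0, 417.0, 243.0], 0.71)]
[ 0.51118917 -0.06139472  0.12160482]
tcp px [[315.26482606 245.57003009]
 [315.30793948 228.09149058]
 [315.38214152 198.04846928]]
```

View pics/w2c.png

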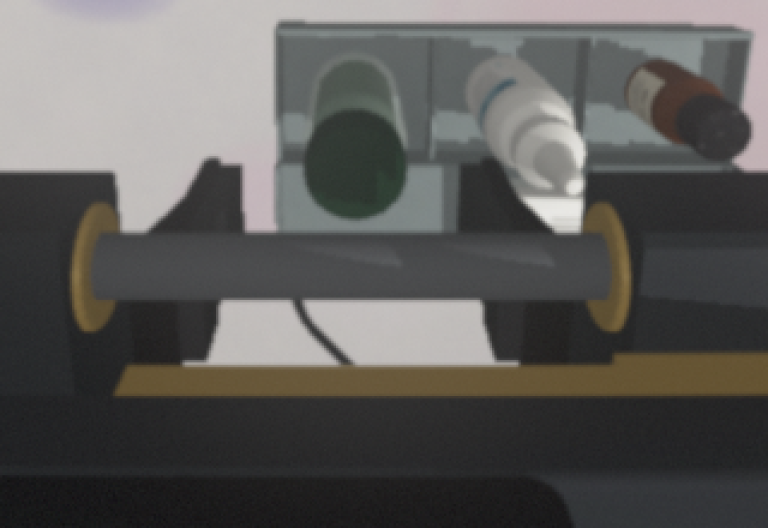

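Crop: dye's cap centre is at px (318.3,228). The TCP axis projects to (315.3,228), so I shift 2 mm in +y and grip.

Call:
carry_out(moves=[[[0, 2, 40, 0, 0, 0, 50], [0, 2, 79, 0, 0, 0, 50], [0, 2, 79, 0, 0, 0, 50], [0, 2, 79, 0, 0, 0, 50], [0, 2, 79, 0, 0, 0, 30], [0, 2, 79, 0, 0, 0, 30], [0, 2, 79, 0, 0, 0, 30], [0, 2, 79, 0, 0, 0, 30], [0, 2, 79, 0, 0, 0, 30], [0, 2, 79, 0, 0, 0, 30]]], grip_force=15)

```text
time_s: 4.6
tcp_pos: [0.5116, -0.0607, 0.0422]
orientation: [180.0, 0.2, 179.1]
ft_force: [-0.3, -0.9, 7.3]
grip_width: 0.0328
gripper_force: 15.0
```

```bash
python3 -c "
from h import *
x,y,z,w=json.load(open('cmd.json')); json.dump([x,y+.002,z-.079,w],open('cmd.json','w')); print(json.load(open('cmd.json')))
plan((.510,-.06,.17,179.1),(.57,.10,.17,186),(.572,.268,.17,192.5),commit=False)"
```

```text
[0.5099779503312729, -0.05981696744429878, 0.04100000000000001, 179.1]
row [0, 0, -129] [0, 0, -0.0] dist 0.0
row [-58, 161, -129] [0, 0, -6.9] dist 171.0
row [-57, 329, -129] [0, 0, -13.4] dist 334.0
```

Call:
carry_out(moves=[[[0, 0, -40, 0, 0, 0, 30], [0, 0, -80, 0, 0, 0, 30], [0, 0, -120, 0, 0, 0, 30], [-5, 30, -129, 0, 0, -2, 30], [-15, 65, -129, 0, 0, -4, 30], [-57, 329, -129, 0, 0, -13.4, 30], [-57, 329, -129, 0, 0, -13.4, 30], [-57, 329, -129, 0, 0, -13.4, 30], [-57, 329, -129, 0, 0, -13.4, 30], [-57, 329, -129, 0, 0, -13.4, 30], [-57, 329, -129, 0, 0, -13.4, 30], [-57, 329, -129, 0, 0, -13.4, 30]]])

```text
time_s: 5.6
tcp_pos: [0.571, 0.2758, 0.1688]
orientation: [179.8, -0.0, -167.1]
ft_force: [-0.9, 0.7, -2.2]
grip_width: 0.0328
gripper_force: 15.0
```

```bash
python3 -c "
from h import *
plan((.572,.268,.17,192.5))
f=grab_frame('wrist'); cv2.imwrite('pics/w3.png',f); c=cam('wrist')
print(proj(c,[(.572,.268,.005)])); print(bot.get_state()['tcp_pos'])"
```

```text
row [-57, 329, -129] [0, 0, -13.4] dist 334.0
[[305.53419343 180.64599045]]
[0.57080869 0.27770024 0.16846798]
```

View pics/w3.png

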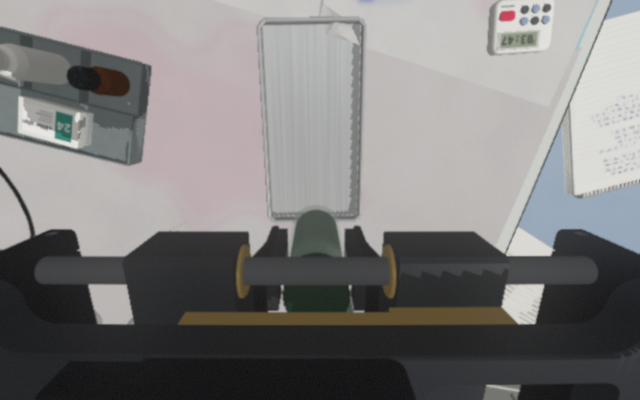

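Wrist view: the whole tray is visible, corners at (260,20), (362,20), (359,217) and (269,217). The dye bottle hangs upright between the fingers.

Run:
```python
from h import *
s=bot.get_state(); print(s["tcp_pos"],s["orientation"],np.abs(s["joint_vel"]).max())
s=dict(s); s["tcp_pos"]=np.array([0.57080869,0.27770024,0.16846798]); s["orientation"]=[179.8,0,-167.1]
c=cam("wrist",s)
# left in image = -y ; bottom = +x
print(fit(c,[(260,20),(362,20),(359,217),(269,217)],[(-.1,-.05,.017),(-.1,.05,.017),(.1,.05,.017),(.1,-.05,.017)],[.51,.255,.22]))
```

```text
[0.57080869 0.27770024 0.16846798] [ 1.79778767e+02 -2.40870545e-03 -1.66931024e+02] 3.7250635164598345
(array([0.51384091, 0.2627918 , 0.23610885]), np.float64(2.5081051399267476))
```

Call:
carry_out(moves=[[[0, 0, 0, 0, 0, 0, 30], [0, 0, 35, 0, 0, 0, 30], [0, 0, 70, 0, 0, 0, 30], [0, 0, 100, 0, 0, 0, 30], [0, 0, 120, 0, 0, 0, 30], [0, 0, 127, 0, 0, 0, 30], [0, 0, 130, 0, 0, 0, 30], [0, 0, 130, 0, 0, 0, 30], [0, 0, 130, 0, 0, 0, 30]]])

```text
time_s: 6.4
tcp_pos: [0.5733, 0.2662, 0.0406]
orientation: [-180.0, 0.1, -167.6]
ft_force: [0.5, 0.0, -2.1]
grip_width: 0.0328
gripper_force: 15.0
```

```bash
python3 -c "
from h import *
s=bot.get_state(); print(s['tcp_pos'],s['orientation'],s['ft_force'])"
```

```text
[0.57330426 0.26617786 0.04058018] [-1.79990421e+02  7.37920415e-02 -1.67626809e+02] [ 0.46666544  0.02872516 -2.11844751]
```

Call:
carry_out(moves=[[[0, 0, 1, 0, 0, 0, 30], [0, 0, 2, 0, 0, 0, 30], [0, 0, 2, 0, 0, 0, 30], [0, 0, 2, 0, 0, 0, 30]]])

```text
time_s: 6.73
tcp_pos: [0.5735, 0.2666, 0.0402]
orientation: [180.0, 0.1, -167.6]
ft_force: [-2.7, -2.4, 9.7]
grip_width: 0.0328
gripper_force: 15.0
```

Call:
carry_out(moves=[[[0, 0, -1, 0, 0, 0, 50], [0, 0, -1, 0, 0, 0, 50], [0, 0, -1, 0, 0, 0, 50], [0, 0, -1, 0, 0, 0, 50], [0, 0, -40, 0, 0, 0, 50], [0, 0, -80, 0, 0, 0, 50], [0, 0, -112, 0, 0, 0, 50], [0, 0, -112, 0, 0, 0, 50]]])

```text
time_s: 7.4
tcp_pos: [0.5767, 0.2692, 0.1573]
orientation: [179.8, 0.7, -167.5]
ft_force: [2.2, 0.2, 1.4]
grip_width: 0.0498
gripper_force: 0.0
```

```bash
python3 -c "
from h import *
x,y,z,w=json.load(open('cmd.json')); json.dump([x,y,.150,w],open('cmd.json','w'))
plan((.511,-.001,.15,179.1),commit=True)"
```

```text
row [118, -250, 0] [0, 0, 13.4] dist 276.0
```

Call:
carry_out(moves=[[[118, -250, 0, 0, 0, 13.4, 50], [118, -250, 0, 0, 0, 13.4, 50], [118, -250, 0, 0, 0, 13.4, 50], [118, -250, 0, 0, 0, 13.4, 50], [118, -250, 0, 0, 0, 13.4, 50], [118, -250, 0, 0, 0, 13.4, 50], [118, -250, 0, 0, 0, 13.4, 50], [118, -250, 0, 0, 0, 13.4, 48], [118, -250, 20, 0, 0, 13.4, 48], [118, -250, 20, 0, 0, 13.4, 48], [118, -250, 20, 0, 0, 13.4, 48]]])

```text
time_s: 8.32
tcp_pos: [0.5105, -0.0015, 0.1288]
orientation: [-180.0, -0.1, 179.1]
ft_force: [-0.5, 0.7, 0.6]
grip_width: 0.048
gripper_force: 0.0
```

Run:
```python
from h import *
x,y,z,w=json.load(open('cmd.json')); json.dump([x,y,.130,w],open('cmd.json','w')); print(x,y)
c=cam("wrist"); f=grab_frame("wrist"); cv2.imwrite("pics/w4.png",f)
s=bot.get_state(); x,y,z=s["tcp_pos"]; print(s["tcp_pos"],s["orientation"])
print("px",proj(c,[(x,y,.104),(x,y,.072)]))
cv2.imwrite("pics/w4c.png",cv2.resize(f[160:380,170:490],None,fx=2.4,fy=2.4,interpolation=3))
```

```text
0.5110456004226901 -0.0013667486692857111
[ 0.51115437 -0.00145706  0.12946073] [-1.79978608e+02 -4.51475952e-02  1.79134311e+02]
px [[314.49959598 228.63652531]
 [314.67294009 213.31385472]]
```

View pics/w4c.png

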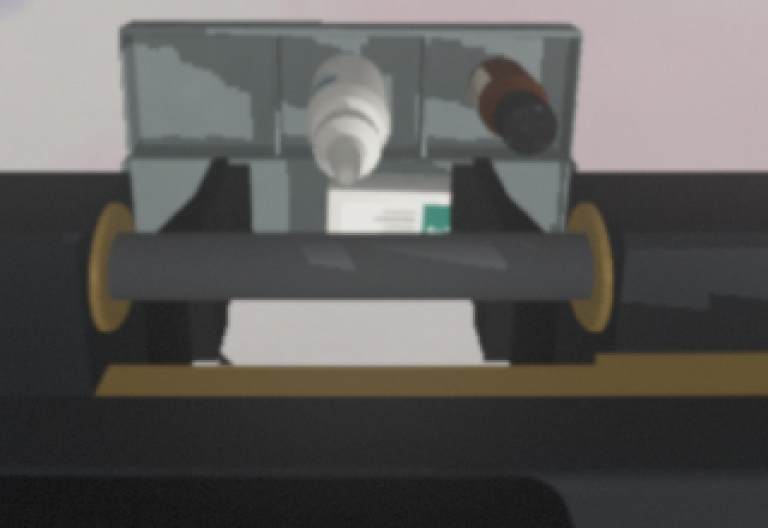

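Crop: the dropper tip is at px (314.6,234), against (314.5,228.6) predicted. That puts the bottle about 3 mm further in +x.

Call:
carry_out(moves=[[[-3, 0, 40, 0, 0, 0, 46], [-3, 0, 80, 0, 0, 0, 46], [-3, 0, 90, 0, 0, 0, 46], [-3, 0, 90, 0, 0, 0, 46], [-3, 0, 90, 0, 0, 0, 25], [-3, 0, 90, 0, 0, 0, 25], [-3, 0, 90, 0, 0, 0, 25], [-3, 0, 90, 0, 0, 0, 25], [-3, 0, 90, 0, 0, 0, 25], [-3, 0, 90, 0, 0, 0, 25]]], grip_force=8)

```text
time_s: 9.2
tcp_pos: [0.5159, -0.0023, 0.0412]
orientation: [180.0, 0.2, 179.1]
ft_force: [-0.6, -0.5, 5.8]
grip_width: 0.0286
gripper_force: 8.0
```

```bash
python3 -c "
from h import *
x,y,z,w=json.load(open('cmd.json')); json.dump([x+.003,y,z-.090,w],open('cmd.json','w')); print(json.load(open('cmd.json')))
plan((.512,.258,.16,192.5),commit=True)"
```

```text
[0.5140456004226901, -0.0013667486692857111, 0.04000000000000001, 179.1]
row [6, 259, -120] [0, 0, -13.4] dist 259.0
```

Call:
carry_out(moves=[[[0, 0, -40, 0, 0, 0, 25], [0, 0, -80, 0, 0, 0, 25], [0, 0, -120, 0, 0, 0, 25], [6, 259, -120, 0, 0, -13.4, 25], [6, 259, -120, 0, 0, -13.4, 25], [6, 259, -120, 0, 0, -13.4, 25], [6, 259, -120, 0, 0, -13.4, 25], [6, 259, -120, 0, 0, -13.4, 25], [6, 259, -120, 0, 0, -13.4, 25], [6, 259, -120, 0, 0, -13.4, 25], [6, 259, -120, 0, 0, -13.4, 25], [6, 259, -120, 0, 0, -13.4, 25]]])

```text
time_s: 10.2
tcp_pos: [0.5121, 0.257, 0.1592]
orientation: [-179.9, -0.0, -167.4]
ft_force: [-0.0, -0.4, -0.5]
grip_width: 0.0287
gripper_force: 8.0
```

Call:
carry_out(moves=[[[0, 0, 35, 0, 0, 0, 25], [0, 0, 70, 0, 0, 0, 25], [0, 0, 100, 0, 0, 0, 25], [0, 0, 115, 0, 0, 0, 25], [0, 0, 119, 0, 0, 0, 25], [0, 0, 121, 0, 0, 0, 25], [0, 0, 121, 0, 0, 0, 25], [0, 0, 121, 0, 0, 0, 25]]])

```text
time_s: 10.87
tcp_pos: [0.5133, 0.2561, 0.0395]
orientation: [180.0, 0.1, -167.6]
ft_force: [-0.7, -0.4, -0.5]
grip_width: 0.0286
gripper_force: 8.0
```

Call:
carry_out(moves=[[[0, 0, 1, 0, 0, 0, 25], [0, 0, 2, 0, 0, 0, 25], [0, 0, 2, 0, 0, 0, 25], [0, 0, 2, 0, 0, 0, 25]]])

```text
time_s: 11.2
tcp_pos: [0.5133, 0.257, 0.0383]
orientation: [180.0, 0.1, -167.5]
ft_force: [-1.4, -0.7, 7.3]
grip_width: 0.0287
gripper_force: 8.0
```

Call:
carry_out(moves=[[[0, 0, -1, 0, 0, 0, 46], [0, 0, -1, 0, 0, 0, 46], [0, 0, -1, 0, 0, 0, 46], [0, 0, -1, 0, 0, 0, 46], [0, 0, -40, 0, 0, 0, 46], [0, 0, -80, 0, 0, 0, 46], [0, 0, -113, 0, 0, 0, 46], [0, 0, -113, 0, 0, 0, 46]]])

```text
time_s: 11.87
tcp_pos: [0.5166, 0.2589, 0.1569]
orientation: [179.7, 0.7, -167.5]
ft_force: [1.3, 1.0, 0.3]
grip_width: 0.0461
gripper_force: 0.0
```

```bash
python3 -c "
from h import *
x,y,z,w=json.load(open('cmd.json')); json.dump([x,y,.150,w],open('cmd.json','w'))
plan((.512,.057,.1,179.1),commit=True)"
```

```text
row [44, -196, 50] [0, 0, 13.4] dist 201.0
```

Call:
carry_out(moves=[[[44, -196, 0, 0, 0, 13.4, 46], [44, -196, 0, 0, 0, 13.4, 46], [44, -196, 0, 0, 0, 13.4, 46], [44, -196, 0, 0, 0, 13.4, 46], [44, -196, 0, 0, 0, 13.4, 46], [44, -196, 50, 0, 0, 13.4, 46], [44, -196, 50, 0, 0, 13.4, 46], [44, -196, 50, 0, 0, 13.4, 46], [44, -196, 50, 0, 0, 13.4, 46]]])

```text
time_s: 12.62
tcp_pos: [0.5116, 0.0569, 0.0995]
orientation: [-180.0, -0.1, 179.2]
ft_force: [0.2, -0.1, -0.5]
grip_width: 0.0462
gripper_force: 0.0
```

Run:
```python
from h import *
print(json.load(open('cmd.json')))
c=cam("wrist"); f=grab_frame("wrist"); cv2.imwrite("pics/w5.png",f)
s=bot.get_state(); x,y,z=s["tcp_pos"]; print(s["tcp_pos"],s["orientation"])
print("px",proj(c,[(x,y,.063),(x,y,.006)]))
m=outline_of("wrist","oil_bottle")
for d in m[:2]: print(d["score"],d["box"])
cv2.imwrite("pics/w5c.png",cv2.resize(f[160:380,170:490],None,fx=2.4,fy=2.4,interpolation=3))
```

```text
[0.5115796758301528, 0.05681818263855187, 0.09999999999999999, 179.1]
[0.5124774  0.0572792  0.10037773] [1.79991224e+02 5.16641151e-02 1.79191637e+02]
px [[315.01456533 222.60270941]
 [315.17256604 200.10797093]]
0.91 [298.5, 190.8, 331.7, 238.6]
```

View pics/w5c.png

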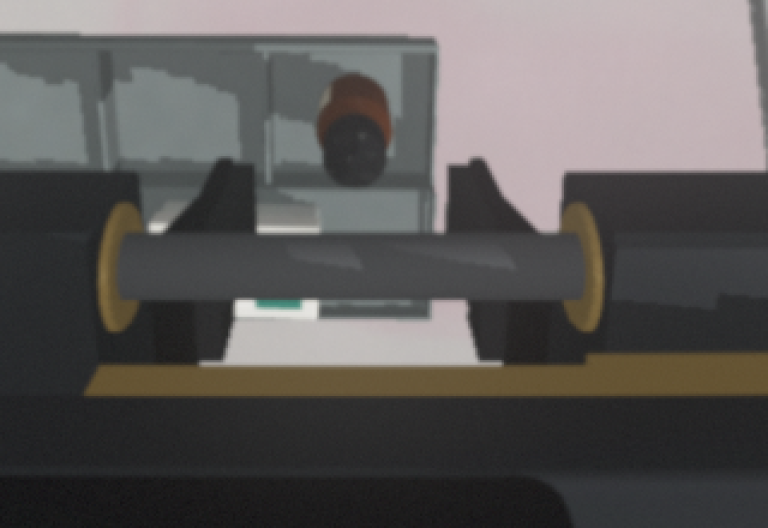

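Crop: the oil cap centre is at px (318,226) against (315,222.6) predicted, so I shift 2 mm in +x and 2 mm in +y.

Call:
carry_out(moves=[[[-2, 2, 40, 0, 0, 0, 42], [-2, 2, 70, 0, 0, 0, 42], [-2, 2, 76, 0, 0, 0, 42], [-2, 2, 76, 0, 0, 0, 42], [-2, 2, 76, 0, 0, 0, 20], [-2, 2, 76, 0, 0, 0, 20], [-2, 2, 76, 0, 0, 0, 20], [-2, 2, 76, 0, 0, 0, 20], [-2, 2, 76, 0, 0, 0, 20], [-2, 2, 76, 0, 0, 0, 20]]], grip_force=8)

```text
time_s: 13.55
tcp_pos: [0.5153, 0.0583, 0.0252]
orientation: [179.9, 0.2, 179.1]
ft_force: [-0.8, -0.1, 7.7]
grip_width: 0.0248
gripper_force: 8.0
```

```bash
python3 -c "
from h import *
x,y,z,w=json.load(open('cmd.json')); json.dump([x+.002,y+.002,z-.076,w],open('cmd.json','w')); print(json.load(open('cmd.json')))
plan((.452,.244,.12,192.5),commit=True)"
```

```text
[0.5135796758301528, 0.058818182638551875, 0.023999999999999994, 179.1]
row [64, 184, -96] [0, 0, -13.4] dist 195.0
```

Call:
carry_out(moves=[[[0, 0, -40, 0, 0, 0, 20], [0, 0, -80, 0, 0, 0, 20], [0, 0, -96, 0, 0, 0, 20], [69, 184, -96, 0, 0, -13.4, 20], [69, 184, -96, 0, 0, -13.4, 20], [69, 184, -96, 0, 0, -13.4, 20], [69, 184, -96, 0, 0, -13.4, 20], [69, 184, -96, 0, 0, -13.4, 20], [69, 184, -96, 0, 0, -13.4, 20], [69, 184, -96, 0, 0, -13.4, 20], [69, 184, -96, 0, 0, -13.4, 20]]])

```text
time_s: 14.47
tcp_pos: [0.4481, 0.2423, 0.1197]
orientation: [-180.0, 0.0, -167.5]
ft_force: [1.0, -0.5, -0.6]
grip_width: 0.0247
gripper_force: 8.0
```

Call:
carry_out(moves=[[[0, 0, 35, 0, 0, 0, 20], [0, 0, 70, 0, 0, 0, 20], [0, 0, 90, 0, 0, 0, 20], [0, 0, 96, 0, 0, 0, 20], [0, 0, 98, 0, 0, 0, 20], [0, 0, 99, 0, 0, 0, 20], [0, 0, 99, 0, 0, 0, 20], [0, 0, 99, 0, 0, 0, 20]]])

```text
time_s: 15.13
tcp_pos: [0.4491, 0.242, 0.0214]
orientation: [180.0, 0.1, -167.7]
ft_force: [-0.0, 0.8, -0.3]
grip_width: 0.0248
gripper_force: 8.0
```

Call:
carry_out(moves=[[[0, 0, 1, 0, 0, 0, 20], [0, 0, 1, 0, 0, 0, 20], [0, 0, 2, 0, 0, 0, 20], [0, 0, 2, 0, 0, 0, 20]]])

```text
time_s: 15.47
tcp_pos: [0.4493, 0.2424, 0.0203]
orientation: [180.0, 0.1, -167.6]
ft_force: [-1.5, -4.2, 9.6]
grip_width: 0.0245
gripper_force: 8.0
```

Call:
carry_out(moves=[[[0, 0, -1, 0, 0, 0, 42], [0, 0, -1, 0, 0, 0, 42], [0, 0, -1, 0, 0, 0, 42], [0, 0, -1, 0, 0, 0, 42], [0, 0, -40, 0, 0, 0, 42], [0, 0, -80, 0, 0, 0, 42], [0, 0, -120, 0, 0, 0, 42], [0, 0, -131, 0, 0, 0, 42], [0, 0, -131, 0, 0, 0, 42]]])

```text
time_s: 16.22
tcp_pos: [0.4502, 0.2447, 0.1535]
orientation: [179.8, 0.4, -167.5]
ft_force: [-0.0, -0.9, -0.4]
grip_width: 0.0417
gripper_force: 0.0
```

Run:
```python
from h import *
def C(p,yaw): return cam("wrist",{"tcp_pos":np.array(p),"orientation":[180,0,yaw]})
c=C([0.5124774,0.0572792,0.10037773],179.19); q=lambda x,y:(170+x/2.4,160+y/2.4)
print("w5 +y end",onz(c,[q(319,317),q(319,232)],.043))
c=C([0.51115437,-0.00145706,0.12946073],179.13)
print("w4 -y front corner",onz(c,[q(328,190),q(328,232)],.043))
x,y,z,w=json.load(open('cmd.json')); json.dump([x-.005,y+-.001,.150,w],open('cmd.json','w'))
plan((.50,.0125,.2,179.1))
```

```text
w5 +y end [[0.58234909 0.04663013 0.043     ]
 [0.55009404 0.0474337  0.043     ]]
w4 -y front corner [[ 0.54629771 -0.00912694  0.043     ]
 [ 0.56340039 -0.00951131  0.043     ]]
row [-1, -236, -50] [0, 0, 13.4] dist 236.0
```

Call:
carry_out(moves=[[[-1, -236, -20, 0, 0, 13.4, 76], [-1, -236, -20, 0, 0, 13.4, 76], [-1, -236, -20, 0, 0, 13.4, 76], [-1, -236, -20, 0, 0, 13.4, 76], [-1, -236, -20, 0, 0, 13.4, 76], [-1, -236, -20, 0, 0, 13.4, 76], [-1, -236, -20, 0, 0, 13.4, 76], [-1, -236, -20, 0, 0, 13.4, 76], [-1, -236, -20, 0, 0, 13.4, 76]]])

```text
time_s: 16.97
tcp_pos: [0.4989, 0.0139, 0.1682]
orientation: [-180.0, -0.1, 179.1]
ft_force: [-0.1, -0.1, -0.5]
grip_width: 0.0758
gripper_force: 0.0
```

Run:
```python
from h import *
x,y,z,w=json.load(open('cmd.json')); json.dump([x,y,.170,w],open('cmd.json','w'))
print(bot.get_state()["tcp_pos"],x,y)
plan((.564,.019,.085,179.1))
```

```text
[0.49890449 0.01386717 0.16823108] 0.4995337626332138 0.012611333256767748
row [-64, 7, 85] [0, 0, -0.0] dist 64.0
```

Call:
carry_out(moves=[[[-64, 7, 40, 0, 0, 0, 76], [-64, 7, 85, 0, 0, 0, 76], [-64, 7, 85, 0, 0, 0, 76], [-64, 7, 85, 0, 0, 0, 76], [-64, 7, 85, 0, 0, 0, 76]]])

```text
time_s: 17.38
tcp_pos: [0.562, 0.0203, 0.0824]
orientation: [-179.9, -0.3, 179.2]
ft_force: [-0.5, -0.4, 0.2]
grip_width: 0.0759
gripper_force: 0.0
```

Run:
```python
from h import *
c=cam("wrist"); f=grab_frame("wrist"); cv2.imwrite("pics/w6.png",f)
s=bot.get_state(); x,y,z=s["tcp_pos"]; print(s["tcp_pos"],s["orientation"])
print("px",proj(c,[(x,y,.043),(x-.0175,y-.0285,.043),(x-.0175,y+.0285,.043),(x+.0175,y+.0285,.043),(x+.0175,y-.0285,.043)]).round(1).tolist())
cv2.imwrite("pics/w6c.png",cv2.resize(f[130:350,160:480],None,fx=2.4,fy=2.4,interpolation=3))
```

```text
[0.56302995 0.01988874 0.08420292] [-1.79960100e+02 -1.18571320e-01  1.79181868e+02]
px [[314.0, 221.8], [272.6, 198.4], [354.7, 197.5], [353.7, 244.1], [275.1, 245.0]]
```

View pics/w6c.png

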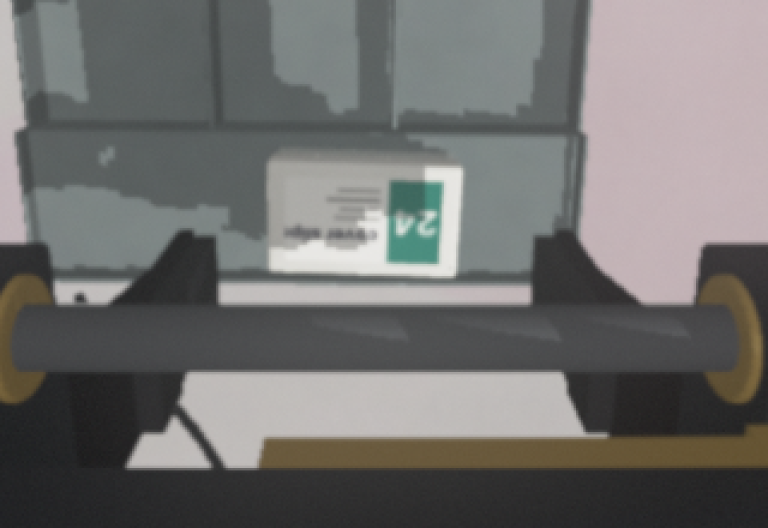

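Crop: box corners are at px (272.5,197), (353,199), (350,246) and (272,243), centred within 1.5 mm and turned 1.8°. It is the white one with the green "24" patch.

Call:
carry_out(moves=[[[0, -1, 35, 0, 0, 1.8, 76], [0, -1, 55, 0, 0, 1.8, 76], [0, -1, 59, 0, 0, 1.8, 76], [0, -1, 59, 0, 0, 1.8, 76], [0, -1, 59, 0, 0, 1.8, 50], [0, -1, 59, 0, 0, 1.8, 50], [0, -1, 59, 0, 0, 1.8, 50], [0, -1, 59, 0, 0, 1.8, 50], [0, -1, 59, 0, 0, 1.8, 50], [0, -1, 59, 0, 0, 1.8, 50]]], grip_force=10)

```text
time_s: 18.27
tcp_pos: [0.5649, 0.0181, 0.0269]
orientation: [179.9, 0.1, 177.3]
ft_force: [-0.7, 0.0, 6.4]
grip_width: 0.0569
gripper_force: 10.0
```

```bash
python3 -c "
from h import *
x,y,z,w=json.load(open('cmd.json')); json.dump([x,y-.001,z-.059,w-1.8],open('cmd.json','w')); print(json.load(open('cmd.json')))
plan((.50,-.20,.19,196),commit=True)"
```

```text
[0.5636358183332228, 0.017605201376182846, 0.02600000000000001, 177.29999999999998]
row [53, -220, -164] [0, 0, -18.7] dist 226.0
```

```bash
python3 -c "
from h import *
json.dump([0.5636358183332228, 0.017605201376182846, 0.026, 177.3],open('cmd.json','w'))
plan((.54,-.275,.19,198),commit=True)"
```

```text
row [10, -293, -164] [0, 0, -20.7] dist 293.0
```

Call:
carry_out(moves=[[[0, 0, -40, 0, 0, 0, 50], [0, 0, -80, 0, 0, 0, 50], [0, 0, -120, 0, 0, 0, 50], [0, 0, -164, 0, 0, 0, 50], [10, -293, -164, 0, 0, -20.7, 50], [10, -293, -164, 0, 0, -20.7, 50], [10, -293, -164, 0, 0, -20.7, 50], [10, -293, -164, 0, 0, -20.7, 50], [10, -293, -164, 0, 0, -20.7, 50], [10, -293, -164, 0, 0, -20.7, 50], [10, -293, -164, 0, 0, -20.7, 50], [10, -293, -164, 0, 0, -20.7, 50]]])

```text
time_s: 19.27
tcp_pos: [0.5369, -0.2827, 0.1903]
orientation: [-179.7, -0.1, -162.5]
ft_force: [0.2, -1.6, 0.1]
grip_width: 0.0568
gripper_force: 10.0
```

Call:
carry_out(moves=[[[0, 0, 0, 0, 0, 0, 50], [0, 0, 0, 0, 0, 0, 50], [0, 0, 0, 0, 0, 0, 50]]])

```text
time_s: 19.52
tcp_pos: [0.5405, -0.2725, 0.1892]
orientation: [179.9, 0.0, -161.9]
ft_force: [-0.7, -0.1, -0.5]
grip_width: 0.0569
gripper_force: 10.0
```

Run:
```python
from h import *
c=cam("wrist"); f=grab_frame("wrist"); cv2.imwrite("pics/w7.png",f); np.save("w7.npy",[c[2],c[3]])
s=bot.get_state(); print(s["tcp_pos"],s["orientation"],s["grip_width"],json.load(open("cmd.json")))
cv2.imwrite("pics/w7c.png",cv2.resize(f[90:340,160:480],None,fx=2.4,fy=2.4,interpolation=3))
```

```text
[ 0.54077471 -0.27202876  0.18924507] [ 1.79916909e+02  2.10576039e-02 -1.61853343e+02] 0.05714978856000247 [0.5398447295256779, -0.274598467480578, 0.19, 198.0]
```

View pics/w7c.png

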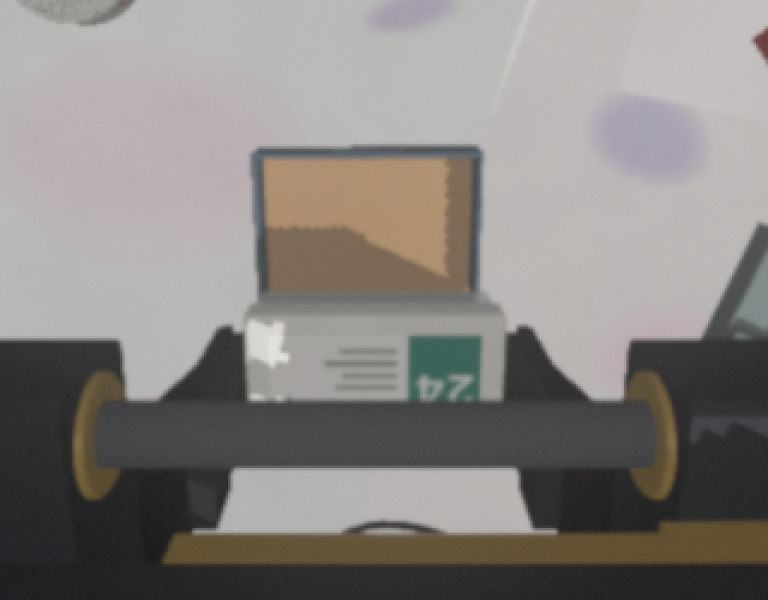

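Crop: the case's front rim corners are at px (265.4,152.5) and (360.8,151.7), and the case is empty and open. The box hangs level in the grip.

Run:
```python
from h import *
c=cam("wrist",{"tcp_pos":np.array([0.54077471,-0.27202876,0.18924507]),"orientation":[179.92,0,-161.85]})
P=onz(c,[(265.4,152.5),(360.8,151.7)],.024)[:,:2]; d=P[1]-P[0]; L=np.hypot(*d); yaw=np.arctan2(-d[0],d[1]); 
ux=np.array([np.cos(yaw),np.sin(yaw)]); ctr=P.mean(0)+.038*ux
print(P,L,np.degrees(yaw),"centre",ctr)
tgt=ctr-.006*ux; print("target",tgt)
plan((tgt[0],tgt[1],.10,180+np.degrees(yaw)),(tgt[0],tgt[1],.008,180+np.degrees(yaw)),commit=False)
```

```text
[[ 0.52730785 -0.33262444]
 [ 0.49427489 -0.23485485]] 0.10319916844054287 18.668331796610108 centre [ 0.54679209 -0.27157625]
target [ 0.54110776 -0.27349678]
row [-2, 1, 90] [0, 0, np.float64(-0.7)] dist 2.0
row [-2, 1, 182] [0, 0, np.float64(-0.7)] dist 2.0
```

Call:
carry_out(moves=[[[0, -2, 40, 0, 0, -0.7, 50], [0, -2, 80, 0, 0, -0.7, 50], [0, -2, 120, 0, 0, -0.7, 50], [0, -2, 145, 0, 0, -0.7, 50], [0, -2, 152, 0, 0, -0.7, 50], [0, -2, 152, 0, 0, -0.7, 50], [0, -2, 152, 0, 0, -0.7, 50]]])

```text
time_s: 20.15
tcp_pos: [0.5419, -0.2757, 0.0388]
orientation: [-180.0, 0.1, -161.2]
ft_force: [-0.7, -1.5, 0.4]
grip_width: 0.0568
gripper_force: 10.0
```

Run:
```python
from h import *
s=bot.get_state(); print(s["tcp_pos"],s["orientation"],s["ft_force"])
f=grab_frame("wrist"); cv2.imwrite("pics/w8c.png",cv2.resize(f[120:340,160:480],None,fx=2.4,fy=2.4,interpolation=3))
```

```text
[ 0.5418887  -0.2756615   0.03877588] [-1.79952393e+02  7.57195322e-02 -1.61223765e+02] [-0.68916631 -1.47109877  0.37853901]
```

View pics/w8c.png

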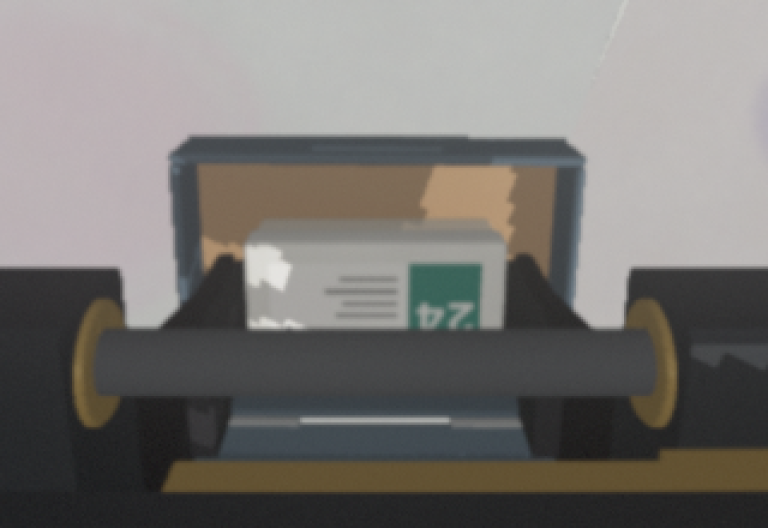

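Crop: the box spans crop x 247–505 and the case rim 170–585, so it is well centred between the side walls. I'll lower it.

Call:
carry_out(moves=[[[0, 0, 15, 0, 0, 0, 50], [0, 0, 24, 0, 0, 0, 50], [0, 0, 27, 0, 0, 0, 50], [0, 0, 28, 0, 0, 0, 50], [0, 0, 28, 0, 0, 0, 50], [0, 0, 28, 0, 0, 0, 50]]])

```text
time_s: 20.7
tcp_pos: [0.5412, -0.2765, 0.0104]
orientation: [-180.0, 0.1, -161.3]
ft_force: [-0.1, 0.1, 0.0]
grip_width: 0.0571
gripper_force: 10.0
```

Call:
carry_out(moves=[[[0, 0, 1, 0, 0, 0, 50], [0, 0, 2, 0, 0, 0, 50], [0, 0, 2, 0, 0, 0, 50], [0, 0, 2, 0, 0, 0, 50]]])

```text
time_s: 21.03
tcp_pos: [0.5413, -0.2766, 0.0098]
orientation: [180.0, 0.1, -161.3]
ft_force: [-3.2, 2.7, 11.2]
grip_width: 0.057
gripper_force: 10.0
```

Call:
carry_out(moves=[[[0, 0, -1, 0, 0, 0, 63], [0, 0, -1, 0, 0, 0, 63], [0, 0, -1, 0, 0, 0, 63], [0, 0, -1, 0, 0, 0, 63], [0, 0, -40, 0, 0, 0, 63], [0, 0, -80, 0, 0, 0, 63], [0, 0, -120, 0, 0, 0, 63], [0, 0, -142, 0, 0, 0, 40], [0, 0, -142, 0, 0, 0, 0], [0, 0, -142, 0, 0, 0, 0]]])

```text
time_s: 21.87
tcp_pos: [0.5415, -0.2765, 0.1508]
orientation: [-179.9, 0.1, -161.3]
ft_force: [-0.5, 0.4, -1.1]
grip_width: 0.0506
gripper_force: 0.0
```

Run:
```python
from h import *
f=grab_frame("scene"); t=cv2.imread("pics/top0.png")
b=cv2.resize(t[30:150,350:510],None,fx=2.5,fy=2.5,interpolation=3)
a=cv2.resize(f[130:310,190:510],None,fx=2.4,fy=1.65,interpolation=3)
im=np.zeros((600,800,3),np.uint8); im[:a.shape[0],:a.shape[1]]=a; im[300:600,:400]=b
g=grab_frame("top"); b=cv2.resize(g[125:245,155:315],None,fx=2.5,fy=2.5,interpolation=3); im[300:600,400:]=b
cv2.imwrite("pics/c9.png",im); cv2.imwrite("pics/sc9.png",f); cv2.imwrite("pics/t9.png",g)
s=bot.get_state(); print(s["tcp_pos"],s["orientation"],s["grip_width"])
c=cam("top"); R2=lambda l:(.547+l*.947,-.2745+l*.321)
for l in (.05,.084,.12): print(l,R2(l),((proj(c,[(*R2(l),.15)])-[350,30])*2.5+[0,300]).round(0))
```

```text
[ 0.53996529 -0.27554912  0.14824364] [ 1.79914089e+02 -8.02126927e-02 -1.61306061e+02] 0.04252610387355674
0.05 (0.59435, -0.25845) [[205. 578.]]
0.084 (0.6265480000000001, -0.24753600000000003) [[191. 540.]]
0.12 (0.66064, -0.23598000000000002) [[177. 501.]]
```

View pics/c9.png

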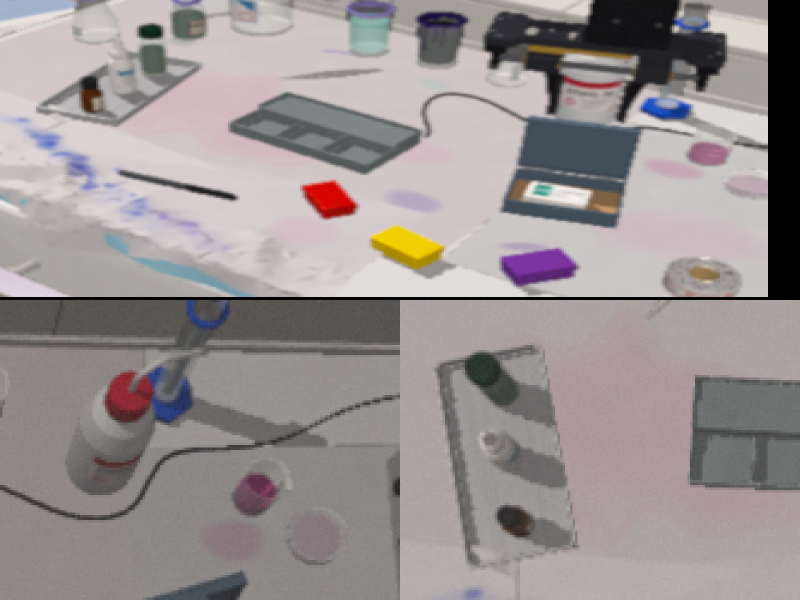

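Composite: all three bottles stand upright in the tray and the box lies in the case. An ethanol bottle and a small cup stand behind the lid, so I'll check clearance.

Run:
```python
from h import *
c=cam("top"); q=lambda x,y:(350+x/2.5,30+(y-300)/2.5)
B=onz(c,[q(105,472),q(80,472),q(130,472),q(105,492)],0.0); print("bottle base",B[:,:2].round(3).tolist())
print("cap top at z .2/.25",onz(c,[q(130,390)],.2)[0],onz(c,[q(130,390)],.25)[0])
print("cup",onz(c,[q(258,500)],0)[0],onz(c,[q(255,478)],.05)[0])
print("lid top edge",onz(c,[q(148,598),q(244,576)],.097)[:,:2])
def loc(p): d=np.array(p[:2])-[.547,-.2745]; a=np.radians(18.7); return (np.array([[np.cos(a),np.sin(a)],[-np.sin(a),np.cos(a)]])@d).round(3)
for p in B[:4]: print(loc(p))
print("cup",loc(onz(c,[q(258,500)],0)[0]),"lid edge",[loc(p) for p in onz(c,[q(148,598),q(244,576)],.097)])
```

```text
bottle base [[0.752, -0.205], [0.752, -0.18], [0.753, -0.23], [0.731, -0.205]]
cap top at z .2/.25 [ 0.73343427 -0.18621319  0.2       ] [ 0.706576   -0.17509845  0.25      ]
cup [ 0.72767156 -0.35625301  0.        ] [ 0.72828039 -0.33669084  0.05      ]
lid top edge [[ 0.59243617 -0.22346475]
 [ 0.6151885  -0.30827023]]
[ 0.217 -0.   ]
[0.224 0.023]
[ 0.21  -0.024]
[0.197 0.007]
cup [ 0.145 -0.135] lid edge [array([0.059, 0.034]), array([ 0.054, -0.054])]
```

Call:
carry_out(moves=[[[-40, 0, 0, 0, 0, 0, 0], [-80, 0, 0, 0, 0, 0, 0], [-93, 0, 0, 0, 0, 0, 0], [-93, 0, 0, 0, 0, 0, 0], [-93, 0, 40, 0, 0, 0, 0], [-93, 0, 75, 0, 0, 0, 0], [-93, 0, 75, 0, 0, 0, 0], [-93, 0, 75, 0, 0, 0, 0]]], grip_force=20)

```text
time_s: 22.63
tcp_pos: [0.6257, -0.2461, 0.0717]
orientation: [179.8, -0.3, -161.4]
ft_force: [0.4, -0.6, 0.4]
grip_width: 0.0007
gripper_force: 0.0
```

Call:
carry_out(moves=[[[16, 0, -1, 0, 0, 0, 0], [25, 0, -3, 0, 0, 0, 0], [35, 0, -5, 0, 0, 0, 0], [44, 0, -5, 0, 0, 0, 0], [52, 0, -4, 0, 0, 0, 0], [60, 0, -1, 0, 0, 0, 0], [68, 0, 2, 0, 0, 0, 0], [75, 0, 7, 0, 0, 0, 0], [81, 0, 13, 0, 0, 0, 0], [86, 0, 20, 0, 0, 0, 0], [90, 0, 27, 0, 0, 0, 0], [94, 0, 33, 0, 0, 0, 0]]])

```text
time_s: 23.63
tcp_pos: [0.539, -0.2763, 0.0403]
orientation: [180.0, -0.0, -161.3]
ft_force: [0.2, -1.1, 0.3]
grip_width: 0.0004
gripper_force: 0.1
```

Call:
carry_out(moves=[[[0, 0, 2, 0, 0, 0, 0], [0, 0, 4, 0, 0, 0, 0], [0, 0, 5, 0, 0, 0, 0], [0, 0, 6, 0, 0, 0, 0], [0, 0, 6, 0, 0, 0, 0]]])

```text
time_s: 24.05
tcp_pos: [0.5386, -0.2765, 0.0373]
orientation: [179.8, -0.1, -161.3]
ft_force: [-8.3, 3.4, 15.6]
grip_width: 0.0002
gripper_force: 7.6
```

Call:
carry_out(moves=[[[0, 0, -40, 0, 0, 0, 0], [0, 0, -80, 0, 0, 0, 42], [0, 0, -124, 0, 0, 0, 42], [0, 0, -124, 0, 0, 0, 42]]])

```text
time_s: 24.38
tcp_pos: [0.544, -0.2793, 0.1678]
orientation: [-179.5, 0.6, -161.3]
ft_force: [0.5, -1.0, 1.3]
grip_width: 0.0133
gripper_force: 0.0
```

```bash
python3 -c "
from h import *
s=bot.get_state(); print(s['tcp_pos'],s['orientation'])
json.dump([.5396,-.2768,.160,198.7],open('cmd.json','w'))
plan((.4935,-.018,.16,195.5),commit=True)
plan((.4475,.243,.16,192.5),commit=True)"
```

```text
[ 0.54402582 -0.2793215   0.1678449 ] [-179.52325778    0.59518707 -161.31882187]
row [-39, 260, 0] [0, 0, 3.2] dist 263.0
row [-26, 264, 0] [0, 0, 3.0] dist 265.0
```

Call:
carry_out(moves=[[[-39, 260, 0, 0, 0, 3.2, 42], [-39, 260, 0, 0, 0, 3.2, 42], [-39, 260, 0, 0, 0, 3.2, 42], [-39, 260, 0, 0, 0, 3.2, 42], [-39, 260, 0, 0, 0, 3.2, 42], [-39, 260, 0, 0, 0, 3.2, 42], [-39, 260, 0, 0, 0, 3.2, 42]]])

```text
time_s: 24.97
tcp_pos: [0.4925, -0.01, 0.1596]
orientation: [179.8, 0.1, -164.0]
ft_force: [0.5, -0.1, 0.2]
grip_width: 0.0416
gripper_force: 0.0
```

Run:
```python
from h import *
f=grab_frame("top"); cv2.imwrite("pics/t10.png",f)
for d in outline_of("top","slide_case")[:2]: print(d["score"],d["box"])
g=grab_frame("scene"); cv2.imwrite("pics/sc10.png",g)
for d in spot_in("scene","slide_case")[:2]: print(d["score"],d["box"])
```

```text
0.56 [395.1, 155.5, 451.6, 200.5]
0.32 [165.3, 142.1, 225.7, 233.5]
0.71 [397.6, 225.8, 451.6, 268.2]
```

Call:
carry_out(moves=[[[-26, 264, 0, 0, 0, 3, 42], [-26, 264, 0, 0, 0, 3, 42], [-26, 264, 0, 0, 0, 3, 42], [-26, 264, 0, 0, 0, 3, 42], [-26, 264, 0, 0, 0, 3, 42], [-26, 264, 0, 0, 0, 3, 42], [-26, 264, 0, 0, 0, 3, 42], [-26, 264, 30, 0, 0, 3, 42], [-26, 264, 50, 0, 0, 3, 42], [-26, 264, 50, 0, 0, 3, 42], [-26, 264, 50, 0, 0, 3, 42]]])

```text
time_s: 26.08
tcp_pos: [0.4485, 0.2414, 0.1089]
orientation: [-179.9, -0.1, -167.7]
ft_force: [0.1, -1.0, 1.8]
grip_width: 0.0422
gripper_force: 0.0
```

Run:
```python
from h import *
c=cam("wrist"); f=grab_frame("wrist"); cv2.imwrite("pics/w11.png",f); s=bot.get_state(); x,y,z=s["tcp_pos"]; print(s["tcp_pos"],s["orientation"])
print("axis at cap top",proj(c,[(x,y,.062)]))
for d in outline_of("wrist","oil_bottle")[:2]:
    print(d["score"],d["box"]); m=d["mask"].astype(bool)&(cv2.cvtColor(f,6)<45); ys,xs=np.nonzero(m)
    n,l,st,ce=cv2.connectedComponentsWithStats(m.astype(np.uint8)); i=1+st[1:,4].argmax(); print("dark cap",st[i],ce[i])
```

```text
[0.44925874 0.24219387 0.11010325] [-1.79966525e+02  2.66894972e-02 -1.67689552e+02]
axis at cap top [[315.43059569 217.50940785]]
```

Call:
carry_out(moves=[[[0, 0, 40, 0, 0, 0, 42], [0, 0, 80, 0, 0, 0, 42], [0, 0, 89, 0, 0, 0, 42], [0, 0, 89, 0, 0, 0, 42], [0, 0, 89, 0, 0, 0, 20], [0, 0, 89, 0, 0, 0, 20], [0, 0, 89, 0, 0, 0, 20], [0, 0, 89, 0, 0, 0, 20], [0, 0, 89, 0, 0, 0, 20], [0, 0, 89, 0, 0, 0, 20]]], grip_force=8)

```text
time_s: 27.02
tcp_pos: [0.4495, 0.2445, 0.0226]
orientation: [179.9, 0.2, -167.5]
ft_force: [-0.0, -0.6, 7.3]
grip_width: 0.0245
gripper_force: 8.0
```

```bash
python3 -c "
from h import *
x,y,z,w=json.load(open('cmd.json')); json.dump([x,y,.021,w],open('cmd.json','w'));print(x,y,w)
plan((.512,.0585,.12,179.1),commit=True)"
```

```text
0.4476852837785838 0.24332521627192005 192.5
row [-23, -194, -99] [0, 0, 13.4] dist 195.0
```

Call:
carry_out(moves=[[[0, 0, -40, 0, 0, 0, 20], [0, 0, -80, 0, 0, 0, 20], [0, 0, -99, 0, 0, 0, 20], [-23, -194, -99, 0, 0, 13.4, 20], [-23, -194, -99, 0, 0, 13.4, 20], [-23, -194, -99, 0, 0, 13.4, 20], [-23, -194, -99, 0, 0, 13.4, 20], [-23, -194, -99, 0, 0, 13.4, 20], [-23, -194, -99, 0, 0, 13.4, 20], [-23, -194, -99, 0, 0, 13.4, 20], [-23, -194, -99, 0, 0, 13.4, 20]]])

```text
time_s: 27.93
tcp_pos: [0.5122, 0.06, 0.1198]
orientation: [179.9, 0.0, 179.1]
ft_force: [-0.7, 0.3, -0.3]
grip_width: 0.0249
gripper_force: 8.0
```

Call:
carry_out(moves=[[[0, 0, 35, 0, 0, 0, 20], [0, 0, 70, 0, 0, 0, 20], [0, 0, 90, 0, 0, 0, 20], [0, 0, 97, 0, 0, 0, 20], [0, 0, 99, 0, 0, 0, 20], [0, 0, 99, 0, 0, 0, 20], [0, 0, 99, 0, 0, 0, 20]]])

```text
time_s: 28.52
tcp_pos: [0.5126, 0.0608, 0.021]
orientation: [180.0, 0.0, 179.2]
ft_force: [-0.3, 0.1, -0.4]
grip_width: 0.0247
gripper_force: 8.0
```

Call:
carry_out(moves=[[[0, -2, 0, 0, 0, 0, 20], [0, -2, 0, 0, 0, 0, 20], [0, -2, 1, 0, 0, 0, 20], [0, -2, 1, 0, 0, 0, 20], [0, -2, 1, 0, 0, 0, 20]]])

```text
time_s: 28.93
tcp_pos: [0.5126, 0.0574, 0.0198]
orientation: [180.0, 0.0, 179.1]
ft_force: [-0.0, 1.1, 1.6]
grip_width: 0.0246
gripper_force: 8.0
```

Call:
carry_out(moves=[[[0, 0, 0, 0, 0, 0, 27], [0, 0, 0, 0, 0, 0, 27], [0, 0, 0, 0, 0, 0, 27], [0, 0, -2, 0, 0, 0, 29], [0, 0, -5, 0, 0, 0, 34], [0, 0, -8, 0, 0, 0, 40], [0, 0, -8, 0, 0, 0, 40], [0, 0, -40, 0, 0, 0, 40], [0, 0, -80, 0, 0, 0, 40], [0, 0, -120, 0, 0, 0, 46], [0, 0, -130, 0, 0, 0, 46], [0, 0, -130, 0, 0, 0, 46]]])

```text
time_s: 29.93
tcp_pos: [0.5151, 0.0577, 0.1535]
orientation: [179.8, 0.4, 179.1]
ft_force: [0.3, 0.4, -0.1]
grip_width: 0.0448
gripper_force: 0.0
```

Run:
```python
from h import *
f=grab_frame("wrist"); cv2.imwrite("pics/w12.png",f)
c=cam("wrist")
for d in outline_of("wrist","oil_bottle")[:2]: print(d["score"],d["box"])
x,y,z=bot.get_state()["tcp_pos"]; print(x,y,z,proj(c,[(.513,.0575,.063),(.513,.0575,.006)]))
a,b,zz,w=json.load(open('cmd.json')); json.dump([a,b-.002,.150,w],open('cmd.json','w'))
plan((.512,.258,.15,192.5))
```

```text
0.91 [302.9, 170.4, 325.3, 202.3]
0.5120974847177153 0.057345975435414684 0.14934308597537613 [[314.35399414 200.0458504 ]
 [314.46957844 184.75772718]]
row [3, 201, 0] [0, 0, -13.4] dist 201.0
```

Call:
carry_out(moves=[[[3, 201, 0, 0, 0, -13.4, 46], [3, 201, 0, 0, 0, -13.4, 46], [3, 201, 0, 0, 0, -13.4, 46], [3, 201, 0, 0, 0, -13.4, 46], [3, 201, 0, 0, 0, -13.4, 46], [3, 201, 0, 0, 0, -13.4, 46], [3, 201, 0, 0, 0, -13.4, 46], [3, 201, 0, 0, 0, -13.4, 46]]])

```text
time_s: 30.7
tcp_pos: [0.5117, 0.2568, 0.1475]
orientation: [-179.9, -0.2, -167.5]
ft_force: [0.4, -0.7, -0.3]
grip_width: 0.046
gripper_force: 0.0
```

Call:
carry_out(moves=[[[0, 0, 40, 0, 0, 0, 46], [0, 0, 80, 0, 0, 0, 46], [0, 0, 112, 0, 0, 0, 46], [0, 0, 112, 0, 0, 0, 46], [0, 0, 112, 0, 0, 0, 46], [0, 0, 112, 0, 0, 0, 25], [0, 0, 112, 0, 0, 0, 25], [0, 0, 112, 0, 0, 0, 25], [0, 0, 112, 0, 0, 0, 25], [0, 0, 112, 0, 0, 0, 25], [0, 0, 112, 0, 0, 0, 25]]], grip_force=8)

```text
time_s: 31.62
tcp_pos: [0.514, 0.2583, 0.0392]
orientation: [180.0, 0.2, -167.5]
ft_force: [1.6, -1.1, 7.0]
grip_width: 0.0288
gripper_force: 7.9
```

```bash
python3 -c "
from h import *
x,y,z,w=json.load(open('cmd.json')); json.dump([x,y,.038,w],open('cmd.json','w'));print(x,y,w)
plan((.512,-.001,.16,179.1),commit=True)"
```

```text
0.5122869179285652 0.25792422709197854 192.5
row [56, -253, -122] [0, 0, 13.4] dist 259.0
```

Call:
carry_out(moves=[[[0, 0, -40, 0, 0, 0, 25], [0, 0, -80, 0, 0, 0, 25], [0, 0, -122, 0, 0, 0, 25], [56, -253, -122, 0, 0, 13.4, 25], [56, -253, -122, 0, 0, 13.4, 25], [56, -253, -122, 0, 0, 13.4, 25], [56, -253, -122, 0, 0, 13.4, 25], [56, -253, -122, 0, 0, 13.4, 25], [56, -253, -122, 0, 0, 13.4, 25], [56, -253, -122, 0, 0, 13.4, 25], [56, -253, -122, 0, 0, 13.4, 25], [56, -253, -122, 0, 0, 13.4, 25]]])

```text
time_s: 32.62
tcp_pos: [0.5124, -0.0006, 0.1595]
orientation: [179.9, -0.0, 179.0]
ft_force: [-0.8, 1.0, -0.6]
grip_width: 0.0287
gripper_force: 7.9
```

Call:
carry_out(moves=[[[0, 0, 35, 0, 0, 0, 25], [0, 0, 70, 0, 0, 0, 25], [0, 0, 100, 0, 0, 0, 25], [0, 0, 116, 0, 0, 0, 25], [0, 0, 121, 0, 0, 0, 25], [0, 0, 122, 0, 0, 0, 25], [0, 0, 123, 0, 0, 0, 25], [0, 0, 123, 0, 0, 0, 25], [0, 0, 123, 0, 0, 0, 25]]])

```text
time_s: 33.37
tcp_pos: [0.5129, 0.0002, 0.0369]
orientation: [180.0, 0.0, 179.2]
ft_force: [-0.1, 0.2, 0.0]
grip_width: 0.0285
gripper_force: 8.0
```

Call:
carry_out(moves=[[[0, 0, 1, 0, 0, 0, 25], [0, 0, 1, 0, 0, 0, 25], [0, 0, 2, 0, 0, 0, 25], [0, 0, 2, 0, 0, 0, 25]]])

```text
time_s: 33.7
tcp_pos: [0.5133, -0.0002, 0.0359]
orientation: [179.9, 0.1, 179.1]
ft_force: [-2.3, 0.8, 8.2]
grip_width: 0.0285
gripper_force: 8.0
```

Call:
carry_out(moves=[[[0, 0, -1, 0, 0, 0, 42], [0, 0, -1, 0, 0, 0, 42], [0, 0, -1, 0, 0, 0, 42], [0, 0, -1, 0, 0, 0, 42], [0, 0, -40, 0, 0, 0, 42], [0, 0, -80, 0, 0, 0, 42], [0, 0, -115, 0, 0, 0, 50], [0, 0, -115, 0, 0, 0, 50]]])

```text
time_s: 34.37
tcp_pos: [0.517, -0.0011, 0.1562]
orientation: [179.8, 0.6, 179.0]
ft_force: [1.7, 0.2, -0.4]
grip_width: 0.0476
gripper_force: 0.0
```

```bash
python3 -c "
from h import *
x,y,z,w=json.load(open('cmd.json')); json.dump([x,y,.150,w],open('cmd.json','w'));print(x,y,w)
plan((.572,.268,.15,192.5),commit=True)"
```

```text
0.5123735638561889 -0.001199281089898363 179.1
row [-55, 270, 0] [0, 0, -13.4] dist 276.0
```

Call:
carry_out(moves=[[[-55, 270, 0, 0, 0, -13.4, 52], [-55, 270, 0, 0, 0, -13.4, 52], [-55, 270, 0, 0, 0, -13.4, 52], [-55, 270, 0, 0, 0, -13.4, 52], [-55, 270, 0, 0, 0, -13.4, 52], [-55, 270, 0, 0, 0, -13.4, 52], [-55, 270, 0, 0, 0, -13.4, 52], [-55, 270, 0, 0, 0, -13.4, 52], [-55, 270, 0, 0, 0, -13.4, 52], [-55, 270, 0, 0, 0, -13.4, 52]]])

```text
time_s: 35.2
tcp_pos: [0.5718, 0.2667, 0.149]
orientation: [-179.9, -0.0, -167.6]
ft_force: [1.0, -0.1, -0.1]
grip_width: 0.0519
gripper_force: 0.0
```

Call:
carry_out(moves=[[[0, 0, 40, 0, 0, 0, 52], [0, 0, 80, 0, 0, 0, 52], [0, 0, 105, 0, 0, 0, 52], [0, 0, 105, 0, 0, 0, 52], [0, 0, 105, 0, 0, 0, 52], [0, 0, 105, 0, 0, 0, 29], [0, 0, 105, 0, 0, 0, 29], [0, 0, 105, 0, 0, 0, 29], [0, 0, 105, 0, 0, 0, 29], [0, 0, 105, 0, 0, 0, 29], [0, 0, 105, 0, 0, 0, 29]]], grip_force=15)

```text
time_s: 36.12
tcp_pos: [0.5731, 0.2682, 0.0462]
orientation: [180.0, 0.2, -167.5]
ft_force: [0.8, -1.1, 6.0]
grip_width: 0.0327
gripper_force: 15.0
```

```bash
python3 -c "
from h import *
x,y,z,w=json.load(open('cmd.json')); json.dump([x,y,.045,w],open('cmd.json','w'));print(x,y,w)
plan((.511,-.061,.175,179.1),commit=True)"
```

```text
0.5716077543168718 0.2679035072279998 192.5
row [130, -308, -130] [0, 0, 13.4] dist 334.0
```

Call:
carry_out(moves=[[[0, 0, -40, 0, 0, 0, 29], [0, 0, -80, 0, 0, 0, 29], [0, 0, -130, 0, 0, 0, 29], [130, -308, -130, 0, 0, 13.4, 29], [130, -308, -130, 0, 0, 13.4, 29], [130, -308, -130, 0, 0, 13.4, 29], [130, -308, -130, 0, 0, 13.4, 29], [130, -308, -130, 0, 0, 13.4, 29], [130, -308, -130, 0, 0, 13.4, 29], [130, -308, -130, 0, 0, 13.4, 29], [130, -308, -130, 0, 0, 13.4, 29], [130, -308, -130, 0, 0, 13.4, 29]]])

```text
time_s: 37.12
tcp_pos: [0.509, -0.0708, 0.175]
orientation: [-179.8, -0.0, 178.4]
ft_force: [0.1, -1.1, -2.1]
grip_width: 0.0329
gripper_force: 15.0
```

Call:
carry_out(moves=[[[0, 0, 0, 0, 0, 0, 29], [0, 0, 0, 0, 0, 0, 29], [0, 0, 35, 0, 0, 0, 29], [0, 0, 70, 0, 0, 0, 29], [0, 0, 100, 0, 0, 0, 29], [0, 0, 120, 0, 0, 0, 29], [0, 0, 129, 0, 0, 0, 29], [0, 0, 131, 0, 0, 0, 29], [0, 0, 131, 0, 0, 0, 29], [0, 0, 131, 0, 0, 0, 29]]])

```text
time_s: 37.95
tcp_pos: [0.5121, -0.0589, 0.0436]
orientation: [180.0, 0.0, 179.2]
ft_force: [0.4, -0.5, -1.3]
grip_width: 0.0328
gripper_force: 15.0
```

Call:
carry_out(moves=[[[0, 0, 1, 0, 0, 0, 29], [0, 0, 1, 0, 0, 0, 29], [0, 0, 2, 0, 0, 0, 29], [0, 0, 2, 0, 0, 0, 29]]])

```text
time_s: 38.28
tcp_pos: [0.5123, -0.0593, 0.0431]
orientation: [179.9, 0.0, 179.1]
ft_force: [-4.2, 1.9, 11.3]
grip_width: 0.0326
gripper_force: 15.0
```

Call:
carry_out(moves=[[[0, 0, -1, 0, 0, 0, 44], [0, 0, -1, 0, 0, 0, 44], [0, 0, -1, 0, 0, 0, 44], [0, 0, -1, 0, 0, 0, 44], [0, 0, -40, 0, 0, 0, 44], [0, 0, -80, 0, 0, 0, 44], [0, 0, -120, 0, 0, 0, 44], [0, 0, -150, 0, 0, 0, 44], [30, 40, -180, 0, 0, 0, 44], [30, 80, -180, 0, 0, 0, 44], [30, 160, -180, 0, 0, 0, 44], [30, 240, -180, 0, 0, 0, 44]]])

```text
time_s: 39.28
tcp_pos: [0.4845, 0.0939, 0.2222]
orientation: [179.8, 0.1, 179.0]
ft_force: [1.3, 0.8, -0.3]
grip_width: 0.044
gripper_force: 0.0
```

Run:
```python
from h import *
f=grab_frame("scene"); g=grab_frame("top")
a=cv2.resize(f[150:290,250:480],(800,300),interpolation=3); b=cv2.resize(g[125:245,155:475],(800,300),interpolation=3)
cv2.imwrite("pics/fin.png",np.vstack([a,b]))
```

```text
(no output)
```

View pics/fin.png

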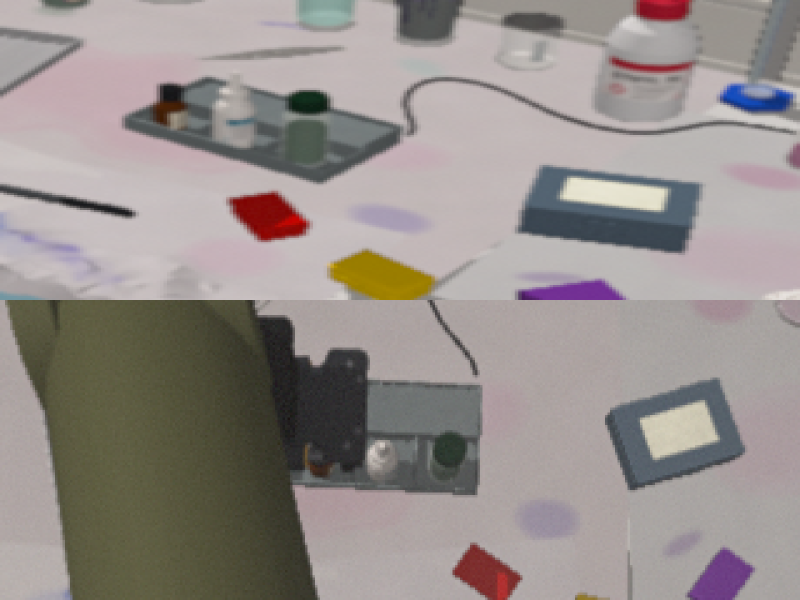

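The final views show oil, dropper and dye upright in their own bays, and the case lid shut. I'm handing the job in.

```bash
python3 -c "
from h import *
print(workorder.sign_off())"
```

```text
the job is handed in; nothing more can be done
None
```

The job is handed in at about 39 s on the robot's clock: the coverslip box is in the shut slide case, and the oil, dropper and dye bottles stand upright in the bays they came from.

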